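Pop the vented fuse hatch

TASK

Two oak connection boxes stand on the counter; the hatch of one has three slanting vent slots across it, the other is plain. With a fingertip press the slotted hatch down near its front edge, once, until its push-push latch lets go, then take the finger away upwards so that the hatch pops open, and keep clear of it for a couple of seconds to see that it stays open. Do not push it back down once it has opened, leave the plain hatch shut and the other things where they stand, and pick nothing up.

Things in the scene. Friction and masses are not known exactly. Their poses are not given: they have to be found in the camera images.
- ventbox: oak box, 166 mm front to back (x), 142 mm wide (y), fixed, let into the counter, top 80 to 110 mm above it. Origin: on its centre line 80 mm below its top; x points from the front to the hinge side, z up. Its slotted (three slanting slots, 66 by 9 mm) hatch, 115 mm (x) by 98 mm (y), 7 mm thick, of the same oak, lies flush in the top; the fixed frame is 20 mm wide in front and at the sides, 26 mm behind. Either box may stand on the left
- ventpress (a point): the place to press: a point on the top face of the slotted hatch, midway between its sides, 27 mm behind its front edge and 88 mm in front of its hinge line; 80 mm above the box's origin while the hatch is shut. It moves with the hatch; its axes are those of the box while shut (z out of the hatch, x towards the hinge)
- venthatch (a joint): hinge angle of the slotted hatch, rad. 0: shut and latched, flush with the top; negative: pressed in, down to a stop at -0.115; positive: front edge raised; 0.9: fully open against its stop. Driven by the latch and spring told under venthinge
- venthinge (a point): middle of the slotted hatch's hinge line, at its back edge, 4 mm below the top. Pressing takes 2 to 3 N at the press point. The latch lets go once that point has been pushed about 7 mm down (-0.08 rad) and the finger backs off; the hatch bottoms out at 10 mm. A shallower press latches again. A spring then raises it in about a second to 0.9 rad (front edge 90 mm above the box) and holds it; it follows the withdrawing finger. Pushed right down again, it latches shut
- plainbox: oak box, 166 mm front to back (x), 142 mm wide (y), fixed, let into the counter, top 80 to 110 mm above it. Origin: on its centre line 80 mm below its top; x points from the front to the hinge side, z up. Its plain hatch, 115 mm (x) by 98 mm (y), 7 mm thick, of the same oak, lies flush in the top; the fixed frame is 20 mm wide in front and at the sides, 26 mm behind. Either box may stand on the left
- plainhatch (a joint): hinge angle of the plain hatch, rad. 0: shut and latched, flush with the top; negative: pressed in, down to a stop at -0.115; positive: front edge raised; 0.9: fully open against its stop. It has the same latch and must stay shut
- jar: small jar with a steel lid, 44 mm across, 60 mm high, between the boxes; a bystander. Origin: centre of its underside
- driver: screwdriver with a black handle, 180 mm long, lying on the counter to the right of the boxes; a bystander. Origin: near its middle, on the counter
- tape: black roll of tape, 90 mm across, 24 mm high, lying flat to the left of the boxes; a bystander. Origin: centre of its underside
- tin: green tin with a brass-coloured lid, 74 by 94 mm, 70 mm high, beyond the jar, between the boxes; a bystander. Origin: centre of its underside
Things that resemble listed ones, but are neither listed nor needed, are in the scene too. What is shaped like the ventbox but black is not meant.

How it is judged:
On the way, in this order (a step that is already met when the one before it is completed fails the run):
1. the slotted hatch is pressed in by a finger (value of joint venthatch below -0.05 rad and contact force between the fingers and venthatch above 0.5 N).
2. the slotted hatch has popped up and stands open for 1.5 s, untouched (value of joint venthatch above 0.6 rad and contact force between each of the arm, the fingers and venthatch below 0.1 N), for 1.5 s.
At the end, for the whole second after the job is handed in: the slotted hatch stands open by more than 0.6 rad, at rest and untouched; the plain hatch is still latched (within 0.03 rad of shut); jar, screwdriver, tape and tin are within 30 mm of where they stood (value of joint venthatch above 0.6 rad and velocity of joint venthatch between -0.1 and 0.1 rad/s and value of joint plainhatch between -0.03 and 0.03 rad and distance of each of jar, driver, tape, tin from where it was at the start of the episode below 0.03 m).
It fails at once if the hatch is pushed back towards shut after it has opened (only one press) (value of joint venthatch between 0.08 and 0.4 rad and velocity of joint venthatch below -0.2 rad/s).
It fails at once if the plain hatch is pressed in or opened (value of joint plainhatch below -0.05 rad or value of joint plainhatch above 0.05 rad).
It fails at once if the jar, screwdriver, tape or tin is shoved, lifted or carried (distance of any of jar, driver, tape, tin from where it was at the start of the episode above 0.03 m).
It also fails if it takes over 32 s, if anything falls off the work surface, if the arm or the gripper's body presses on something with over 40 N, if the wrist force passes 120 N, or if a joint passes its speed limit or range.

ROBOT

A 7-joint arm with a two-finger parallel gripper is mounted at the origin on the work surface. World frame = base frame: x ahead of the robot, y to its left, z up, the work surface at z = 0. Lengths are in m, angles in rad, forces in N, time in s.
With the tool pointing down it reaches from about 0.35 to 0.9 m from the base axis. Payload 7.2 kg.
Tool frame: the origin (TCP) lies midway between the tips of the shut fingers; the grasp point (between the pads) lies 19 mm behind it; z points along the fingers, y is the direction in which the jaws open and shut (so a half turn about z gives the same grasp; the last joint's range is limited). The gripper opens to 85 mm and grips with 20 to 120 N. Pads are 22 mm wide; open, the fingers measure 114 mm over their backs; the gripper's body (76 mm by 85 mm) begins 54 mm behind the grasp point. The pads swing forward as they close: fully open they stand 13 mm farther back than shut.
Start: joints at [1.19, 0.411, -0.013, 1.596, 0.006, 1.134, -0.082], TCP at [0.192, -0.595, 0.231] pointing down, gripper open.
Joint ranges: [-2.95, 2.95], [-0.29, 1.99], [-1.47, 1.44], [0.14, 2.54], [-1.03, 4.17], [0.13, 1.85], [-2.86, 2.86]. Speed limits (rad/s): [2.39, 2.39, 3.01, 3.01, 3.14, 3.14, 3.14].

INTERFACE

Orientations are given as [roll, pitch, yaw] about the fixed x, y, z axes, in that order (R = Rz(yaw) Ry(pitch) Rx(roll)).
In Python, from station import manip, viewer gives the robot as it stands.
- The arm moves only by the tool carry_out, never from a script. Its argument "increments" is text: rows parted by semicolons, each of 7 numbers parted by spaces: the shift along the world's x, y, z in mm, then the turn, a rotation vector about the world's x, y, z in rad, then the closure, from 0 (fully open) to 1 (shut). In form: tx ty tz wx wy wz gripper; .... A call has exactly 8 rows; each row is the pose to reach, as a shift and turn from the pose commanded when the call began; what a row does not reach only later rows make up. A row lasts 1/10 s, in which the tool goes at most 50 mm and 8.59 degrees, less where a joint would pass 70% of its speed; a pose out of reach is approached as far as the arm can. A call with a gripper value outside its range is refused whole. The fingers move at their own pace and stop on an object; "newtons" is the grip in N (left out, the last holds). Time passes only in rows, so rows that repeat a pose let the fingers close, or fill a call up. It gives the time, the measured TCP pose, the force and the opening at its end, in the units of the state.
- manip.sense(): the state, without advancing time (a new reading comes with each control period).
- viewer.get_image(name): name is "scene" or "side" or "wrist"; returns the picture (420x560x3 uint8, red, green, blue); there is no depth.
- viewer.camera_params(name): a dict with "fx", "fy", "cx", "cy" (pixels), "R" (3x3) and "t" (3): a world point X has camera coordinates R X + t; the wrist camera has in their place "hand_eye" (4x4, takes a point from camera to tool coordinates, whose origin is the TCP and whose axes are the flange's). Camera axes: x right, y down, z forward; pixel columns grow to the right and rows downward; lengths in m; the calibration is good to about 2 mm. A picture is of the moment at which its call begins: read the wrist's pose just before it. camera_params takes no time and is no camera call.
- manip.close_job(): hands the job in, once; it reports no verdict.
The state is a dict: "time": time; "qpos": joint angles; "joint_velocities": joint speeds; "joint_efforts": joint torques, N m; "ee_pos": TCP position; "eef_rot": TCP orientation; "wrist_force": force on the tool from outside, world axes, zero at the start; "torque": the same for the moment, N m; "gripper_width": finger opening in m.
Only numpy, scipy, OpenCV 4.12 (cv2) and the standard library are available. Lean on these libraries where they do the work, as an engineer would, in place of code of your own. Each camera call takes 0.05 s, during which the arm holds its last target.

## Working session

There is one attempt and no reset: what is moved stays moved. The work goes in short steps, Python scripts to look and compute and a tool call to move; the robot and the scene stay as the last step left them, time stands still between calls to the robot, and variables do not carry over. Pictures are saved under pics/ and viewed, and the job is handed in when it is done.

Besides the shell and the picture viewer there is one more tool, called after ">>>" by a JSON object that holds its "method" and its "body", one argument or row to a line. carry_out: Moves the arm, as the interface text tells. Its arguments: {"type":"object","properties":{"increments":{"type":"string"},"newtons":{"type":"number"}},"required":["increments"]}

```bash
mkdir -p pics; python3 - <<'E'
from station import manip, viewer
import cv2
s=manip.sense();print(s)
for n in("scene","side"):
    im=viewer.get_image(n);cv2.imwrite(f"pics/{n}0.png",im[:,:,::-1]);print(n,viewer.camera_params(n))
E
```

```text
{'time': 0.0, 'qpos': array([ 1.18976452,  0.41188821, -0.01270986,  1.59703584,  0.00558187,
        1.13432799, -0.082206  ]), 'joint_velocities': array([ 3.10826457e-03, -2.97649649e-04,  2.01713114e-04,  1.04777730e-04,
       -9.72811116e-05,  2.23048347e-03, -9.90489770e-04]), 'joint_efforts': array([-1.43196969e-03, -6.00621486e+01,  6.81435540e-01, -2.99398112e+01,
        1.37105671e-02,  1.06528690e-02, -9.86642874e-06]), 'ee_pos': array([ 0.19215631, -0.59420094,  0.23046374]), 'eef_rot': array([-3.13997171e+00,  1.00011581e-04,  3.12840827e-01]), 'wrist_force': array([ 0.13229619, -0.14215393, -0.54707505]), 'torque': array([-0.00687291,  0.01598253,  0.00483331]), 'gripper_width': 0.08545687069774598}
scene {'fx': 395.6891135723431, 'fy': 395.6891135723431, 'cx': 273.6842710774449, 'cy': 209.6180066083777, 'R': array([[-0.8571353 ,  0.51505068,  0.00647011],
       [ 0.40321917,  0.67873831, -0.61378222],
       [-0.32052046, -0.52348553, -0.78944888]]), 't': array([ 0.45732685, -0.15672616,  1.26557284])}
side {'fx': 490.1834203888329, 'fy': 490.1834203888329, 'cx': 272.9827404611791, 'cy': 222.6299373437357, 'R': array([[ 0.88168925, -0.47170021,  0.01108957],
       [-0.33763217, -0.64716207, -0.68350989],
       [ 0.32958851,  0.59889913, -0.72985701]]), 't': array([-0.48344205,  0.25430382,  1.44811577])}
```

View pics/scene0.png

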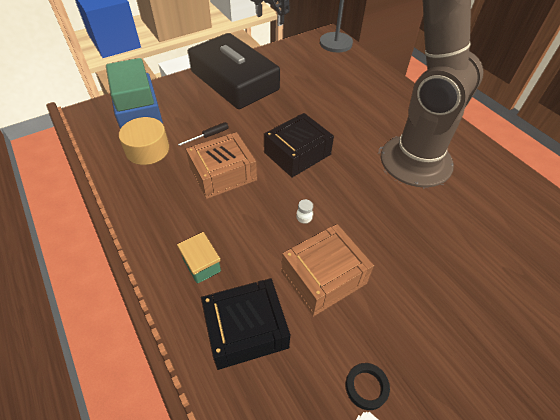

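View pics/side0.png

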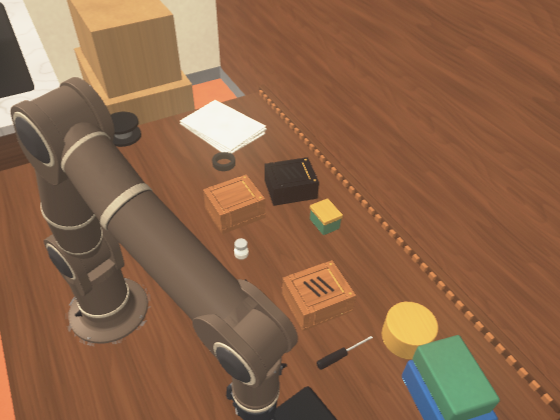

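```bash
python3 - <<'E'
import cv2,numpy as np
a=cv2.imread("pics/scene0.png")[120:205,175:270];b=cv2.imread("pics/side0.png")[255:335,270:365]
a=cv2.resize(a,(760,680),interpolation=3)[:600];b=cv2.resize(b,(760,640),interpolation=3)[:600]
cv2.imwrite("pics/ca.png",a);cv2.imwrite("pics/cb.png",b)
E
```

```text
(no output)
```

View pics/ca.png

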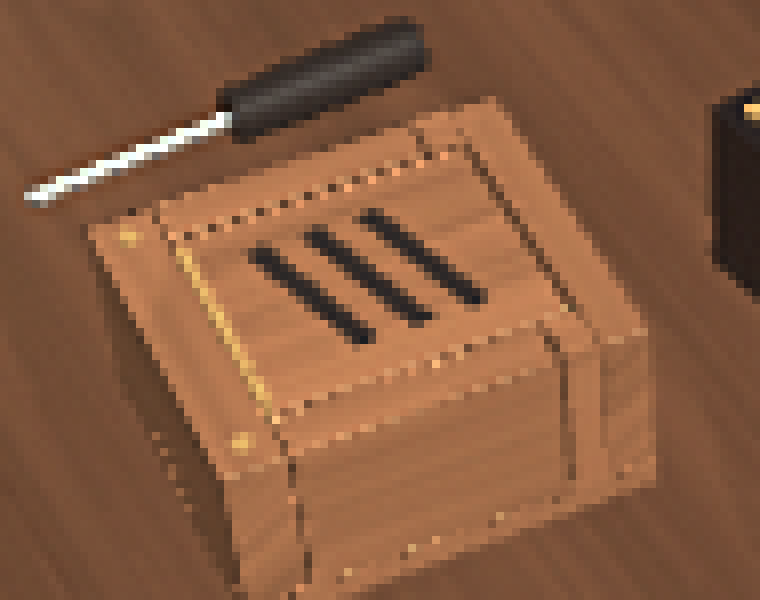

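View pics/cb.png

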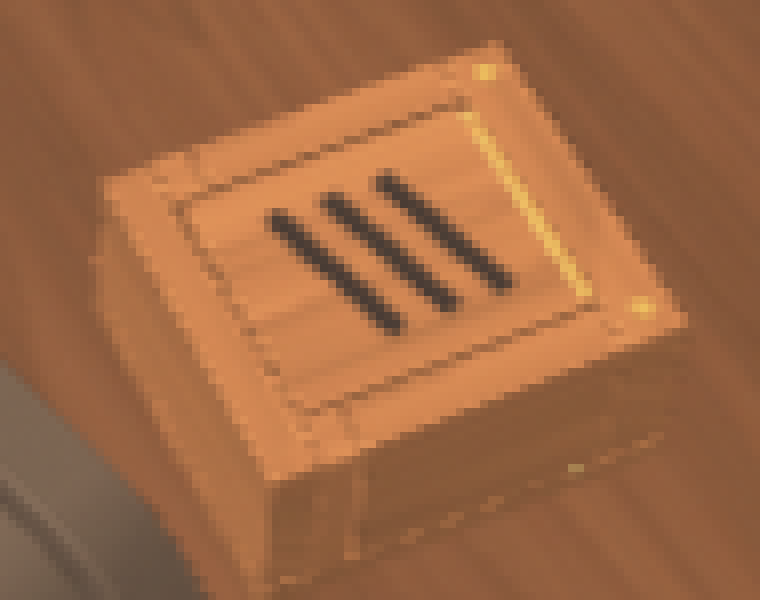

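```bash
cat > fit.py <<'E'
from station import manip, viewer
import numpy as np
from scipy.optimize import least_squares
# model x,y (box frame, front edge of box x=0), 
M=np.array([[166,-71],[166,71],[0,-71],[0,71],[140,-49],[140,49],[20.+5,-49],[25,49]])/1000
M[6:,0]=.020+.005
M[4:6,0]=.140
M[6:,0]=.0225 # hatch 115 + gaps: placed mid
A=np.array([[90,230],[228,475],[495,100],[647,333],[172,240],[278,415],[462,145],[573,310]])
B=np.array([[685,320],[495,45],[270,480],[103,180],[592,300],[460,108],[302,412],[178,205]])
A=(A+.5)/8-.5+[175,120];B=(B+.5)/8-.5+[270,255]
ca,cb=viewer.camera_params("scene"),viewer.camera_params("side")
def proj(c,X):
    p=X@c["R"].T+c["t"];return p[:,:2]/p[:,2:]*[c["fx"],c["fy"]]+[c["cx"],c["cy"]]
def W(p):
    c,s=np.cos(p[3]),np.sin(p[3])
    return np.c_[M@np.array([[c,s],[-s,c]])+p[:2],np.full(len(M),p[2])]
f=lambda p:np.r_[(proj(ca,W(p))-A).ravel(),(proj(cb,W(p))-B).ravel()]
r=least_squares(f,[.6,-.2,.1,0.]);p=r.x
print(p,np.abs(r.fun).max()); print(r.fun.reshape(2,8,2).round(1).tolist()); print(W(p).round(3))
ax=np.array([np.cos(p[3]),np.sin(p[3])])
print("press",p[:2]+ax*(.140-.088),"front of hatch",p[:2]+ax*.025)
E
python3 fit.py
```

```text
[ 0.47246576 -0.2588507   0.08134308 -0.06928149] 1.6268927505862507
[[[0.3, -0.2], [0.1, 0.9], [0.8, -0.6], [1.6, -0.5], [0.9, 0.4], [-0.3, 0.2], [1.1, 0.3], [0.6, 0.0]], [[1.1, 0.5], [0.6, -0.9], [0.7, 0.7], [-0.2, 0.0], [0.9, 0.1], [0.9, -0.8], [0.4, 0.2], [0.6, -0.0]]]
[[ 0.633 -0.341  0.081]
 [ 0.643 -0.2    0.081]
 [ 0.468 -0.33   0.081]
 [ 0.477 -0.188  0.081]
 [ 0.609 -0.317  0.081]
 [ 0.616 -0.22   0.081]
 [ 0.492 -0.309  0.081]
 [ 0.498 -0.212  0.081]]
press [ 0.52434101 -0.26245045] front of hatch [ 0.49740579 -0.26058135]
```

The oak slotted box is at scene (222,163) and side (318,290). The candidates are:
- **Black slotted boxes**, scene (245,322) and (298,143): decoys, wrong colour.
- **Plain oak box**, scene (327,268): must stay shut.

The crop confirms three slots. The brass strip is on the 26 mm frame side, so the hinge faces away from the robot. The press point is at about (0.524, -0.262, 0.081).

>>> {"method": "carry_out", "body": {
  "increments": "25 25 10 0 0 -0.05 1; 58 58 20 0 0 -0.1 1; 91 91 20 0 0 -0.15 1; 124 124 20 0 0 -0.2 1; 157 157 20 0 0 -0.25 1; 190 190 20 0 0 -0.3 1; 223 223 20 0 0 -0.35 1; 250 250 20 0 0 -0.38 1",
  "newtons": 20
}}

```text
time: 0.9
ee_pos: [0.444, -0.3421, 0.2511]
eef_rot: [-3.141, 0.0, -0.067]
wrist_force: [0.6, 0.5, -0.1]
gripper_width: -0.0001
```

>>> {"method": "carry_out", "body": {
  "increments": "20 20 0 0 0 0 1; 45 45 -10 0 0 0 1; 65 65 -30 0 0 0 1; 78 78 -60 0 0 0 1; 82 82 -90 0 0 0 1; 82 82 -110 0 0 0 1; 82 82 -120 0 0 0 1; 82 82 -120 0 0 0 1"
}}

```text
time: 1.7
ee_pos: [0.5233, -0.2624, 0.1299]
eef_rot: [-3.141, 0.003, -0.067]
wrist_force: [0.5, 0.7, 0.3]
gripper_width: 0.0001
```

```bash
python3 - <<'E'
from station import manip, viewer
import cv2
s=manip.sense();print({k:s[k] for k in("time","ee_pos","eef_rot","wrist_force","gripper_width")})
for n in("scene","side","wrist"):
    im=viewer.get_image(n)[:,:,::-1];cv2.imwrite(f"pics/{n}1.png",im)
a=cv2.imread("pics/scene1.png")[60:210,150:350];b=cv2.imread("pics/side1.png")[200:350,230:430]
import numpy as np
cv2.imwrite("pics/c1.png",np.hstack([cv2.resize(a,(400,300)),cv2.resize(b,(400,300))]))
print(viewer.camera_params("wrist"))
E
```

```text
{'time': 1.7, 'ee_pos': array([ 0.52331573, -0.26244464,  0.12985038]), 'eef_rot': array([-3.14066348e+00,  2.86315981e-03, -6.73381087e-02]), 'wrist_force': array([0.519067  , 0.69504226, 0.30885569]), 'gripper_width': 5.2590119617088224e-05}
{'fx': 348.5501283196805, 'fy': 348.5501283196805, 'cx': 278.0625789058485, 'cy': 213.65320947601725, 'hand_eye': array([[ 3.74476842e-04, -9.57964547e-01, -2.86886366e-01,
         7.15580750e-02],
       [ 9.99999793e-01,  5.08857630e-04, -3.93852122e-04,
         1.33654968e-03],
       [ 5.23280686e-04, -2.86886159e-01,  9.57964539e-01,
        -1.43450314e-01],
       [ 0.00000000e+00,  0.00000000e+00,  0.00000000e+00,
         1.00000000e+00]])}
```

View pics/c1.png

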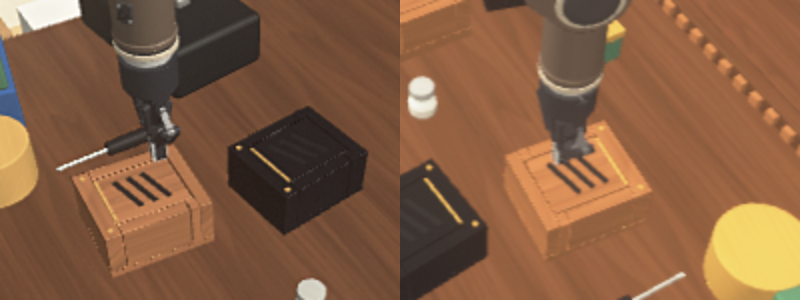

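View pics/wrist1.png

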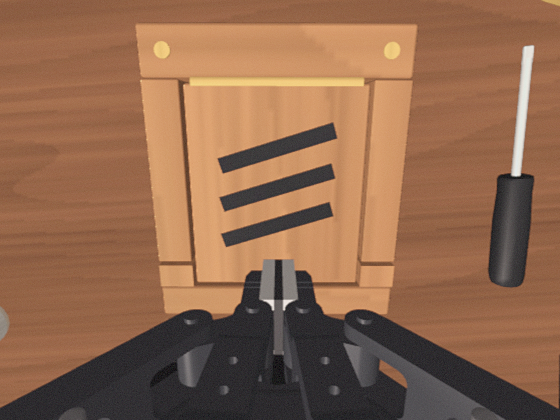

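The wrist view shows the slotted hatch squarely ahead: its front edge is at row 283, cols 197–355, the hinge strip is at row 81, and the fingertip is over the front part. I'll check this against the fit.

```bash
cat >> fit.py <<'E'
from scipy.spatial.transform import Rotation as Ro
c=viewer.camera_params("wrist");H=c["hand_eye"]
Rt=Ro.from_euler("xyz",[-3.14066,.00286,-.06734]).as_matrix();t=np.array([.52332,-.26244,.12985])
T=np.eye(4);T[:3,:3]=Rt;T[:3,3]=t;Ti=np.linalg.inv(T@H)
cw=dict(c,R=Ti[:3,:3],t=Ti[:3,3])
print(proj(cw,W(p)).round(0).tolist())
# measured wrist corners: box hinge -y,+y ; front ; hatch
C=np.array([[415,25],[137,25],[390,314],[164,314],[367,81],[185,81],[355,283],[197,283]])
# front hatch/hinge edges unoccluded; joint fit
M[4:6,0]=.140;M[6:,0]=.0225
g=lambda q:np.r_[f(q),(proj(cw,W(q))-C).ravel()]
r=least_squares(g,p,loss="soft_l1");p=r.x;print(p,(proj(cw,W(p))-C).round(1).tolist())
ax=np.array([np.cos(p[3]),np.sin(p[3])]);print("press",p[:2]+ax*.052)
E
python3 fit.py|tail -3
```

```text
[[421.0, 17.0], [131.0, 16.0], [389.0, 313.0], [163.0, 312.0], [372.0, 74.0], [180.0, 73.0], [356.0, 280.0], [196.0, 280.0]]
[ 0.46933254 -0.25888297  0.07855151 -0.06759031] [[2.7, -0.0], [-2.7, -0.1], [-2.6, 0.5], [1.2, 0.2], [2.8, -0.6], [-2.7, -0.7], [0.2, -0.3], [0.3, -0.5]]
press [ 0.52121381 -0.26239499]
```

>>> {"method": "carry_out", "body": {
  "increments": "-1 0 -15 0 0 0 1; -1 0 -30 0 0 0 1; -1 0 -38 0 0 0 1; -1 0 -44 0 0 0 1; -1 0 -48 0 0 0 1; -1 0 -51 0 0 0 1; -1 0 -53 0 0 0 1; -1 0 -53 0 0 0 1"
}}

```text
time: 2.65
ee_pos: [0.5235, -0.2628, 0.0785]
eef_rot: [3.141, -0.0, -0.067]
wrist_force: [-0.6, 0.4, 2.1]
gripper_width: 0.0
```

>>> {"method": "carry_out", "body": {
  "increments": "0 0 -1 0 0 0 1; 0 0 -2 0 0 0 1; 0 0 -3 0 0 0 1; 0 0 -4 0 0 0 1; 0 0 -5 0 0 0 1; 0 0 -6 0 0 0 1; 0 0 -6 0 0 0 1; 0 0 -6 0 0 0 1"
}}

```text
time: 3.45
ee_pos: [0.5237, -0.2628, 0.0726]
eef_rot: [3.141, -0.001, -0.067]
wrist_force: [-0.3, -0.2, 5.2]
gripper_width: 0.0002
```

```bash
python3 - <<'E'
from station import manip, viewer
import cv2
im=viewer.get_image("wrist")[:,:,::-1];cv2.imwrite("pics/w2.png",im)
s=manip.sense();print(s["ee_pos"],s["wrist_force"])
E
```

```text
[ 0.523657   -0.26284526  0.07262502] [-0.01250179 -1.42328095  5.00378051]
```

View pics/w2.png

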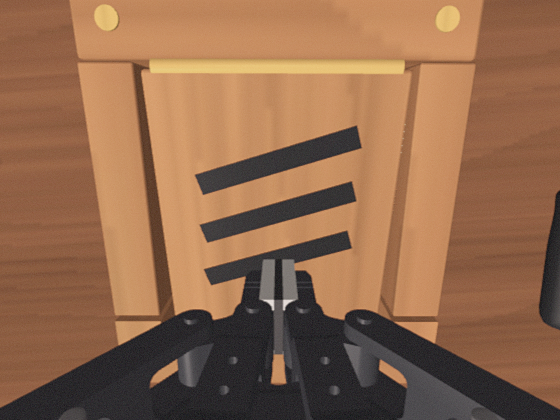

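The hatch is visibly sunk, with the frame's inner walls showing at cols 150 and 410. The force is 5 N, so it may be near the stop. I'll go a little deeper to be sure.

>>> {"method": "carry_out", "body": {
  "increments": "0 0 -1 0 0 0 1; 0 0 -1 0 0 0 1; 0 0 -2 0 0 0 1; 0 0 -2 0 0 0 1; 0 0 -2.5 0 0 0 1; 0 0 -3 0 0 0 1; 0 0 -3 0 0 0 1; 0 0 -3 0 0 0 1"
}}

```text
time: 4.3
ee_pos: [0.5238, -0.263, 0.072]
eef_rot: [3.141, -0.002, -0.067]
wrist_force: [-8.1, 2.6, 26.5]
gripper_width: 0.0002
```

It's bottomed out at 26 N, so I'll withdraw quickly straight up.

>>> {"method": "carry_out", "body": {
  "increments": "0 0 10 0 0 0 1; 0 0 50 0 0 0 1; 0 0 95 0 0 0 1; 0 0 140 0 0 0 1; 0 0 185 0 0 0 1; 0 0 225 0 0 0 1; -20 0 245 0 0 0 1; -40 0 250 0 0 0 1"
}}

```text
time: 5.1
ee_pos: [0.4839, -0.2626, 0.3218]
eef_rot: [3.14, -0.003, -0.066]
wrist_force: [0.1, -0.6, 0.1]
gripper_width: -0.0001
```

>>> {"method": "carry_out", "body": {
  "increments": "-20 0 0 0 0 0 1; -20 0 0 0 0 0 1; -20 0 0 0 0 0 1; -20 0 0 0 0 0 1; -20 0 0 0 0 0 1; -20 0 0 0 0 0 1; -20 0 0 0 0 0 1; -20 0 0 0 0 0 1"
}}

```text
time: 5.9
ee_pos: [0.4634, -0.2626, 0.3191]
eef_rot: [-3.141, 0.0, -0.067]
wrist_force: [-0.0, -0.3, 0.7]
gripper_width: 0.0001
```

```bash
python3 - <<'E'
from station import manip, viewer
import cv2,numpy as np
s=manip.sense();print(s["time"],s["ee_pos"],s["wrist_force"])
a,b=[viewer.get_image(n)[:,:,::-1] for n in("scene","side")]
cv2.imwrite("pics/c3.png",np.hstack([cv2.resize(a,(400,300)),cv2.resize(b,(400,300))]))
E
```

```text
5.9 [ 0.46344765 -0.26263884  0.31910706] [-0.04985835 -0.27996417  0.67826815]
```

View pics/c3.png

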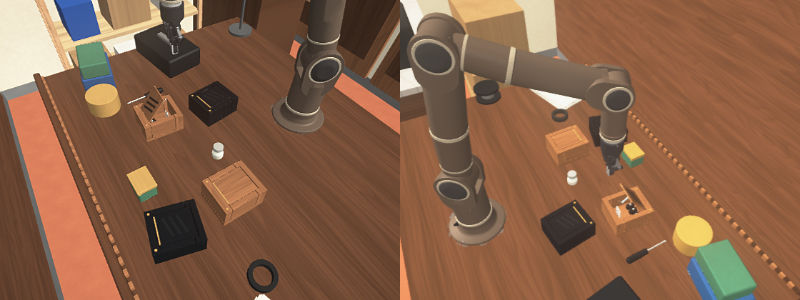

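The slotted hatch stands open, at (155,98) on the left and (632,192) on the right. The plain hatch is shut and the bystanders haven't moved. I'll wait more than 2 s and look again.

>>> {"method": "carry_out", "body": {
  "increments": "0 0 0 0 0 0 1; 0 0 0 0 0 0 1; 0 0 0 0 0 0 1; 0 0 0 0 0 0 1; 0 0 0 0 0 0 1; 0 0 0 0 0 0 1; 0 0 0 0 0 0 1; 0 0 0 0 0 0 1"
}}

```text
time: 6.8
ee_pos: [0.4633, -0.2627, 0.3193]
eef_rot: [3.142, 0.0, -0.067]
wrist_force: [-0.6, 0.0, 0.4]
gripper_width: -0.0001
```

>>> {"method": "carry_out", "body": {
  "increments": "0 0 0 0 0 0 1; 0 0 0 0 0 0 1; 0 0 0 0 0 0 1; 0 0 0 0 0 0 1; 0 0 0 0 0 0 1; 0 0 0 0 0 0 1; 0 0 0 0 0 0 1; 0 0 0 0 0 0 1"
}}

```text
time: 7.6
ee_pos: [0.4633, -0.2627, 0.3193]
eef_rot: [3.142, 0.0, -0.067]
wrist_force: [0.0, 0.1, -0.3]
gripper_width: -0.0001
```

>>> {"method": "carry_out", "body": {
  "increments": "0 0 0 0 0 0 1; 0 0 0 0 0 0 1; 0 0 0 0 0 0 1; 0 0 0 0 0 0 1; 0 0 0 0 0 0 1; 0 0 0 0 0 0 1; 0 0 0 0 0 0 1; 0 0 0 0 0 0 1"
}}

```text
time: 8.4
ee_pos: [0.4633, -0.2627, 0.3193]
eef_rot: [3.142, -0.0, -0.067]
wrist_force: [1.4, 1.3, -0.5]
gripper_width: 0.0
```

```bash
python3 - <<'E'
from station import manip, viewer
import cv2,numpy as np
a,b=[viewer.get_image(n)[:,:,::-1] for n in("scene","side")]
a=a[100:310,170:450];b=b[150:360,200:480]
cv2.imwrite("pics/c4.png",np.hstack([cv2.resize(a,(400,300)),cv2.resize(b,(400,300))]))
print(manip.sense()["time"])
E
```

```text
8.5
```

View pics/c4.png

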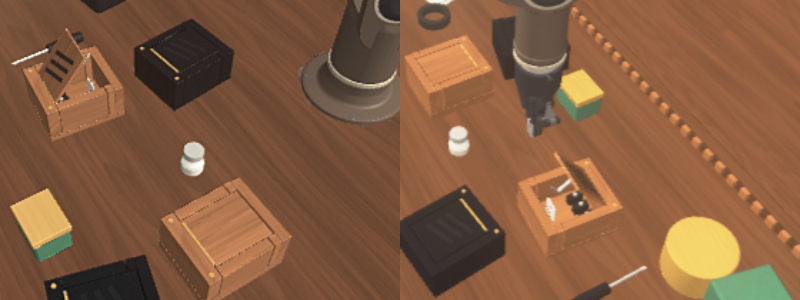

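The hatch is still wide open, at (65,65) on the left and (585,175) on the right. The plain hatch at (225,235) is shut.

```bash
python3 -c "
from station import manip
print(manip.close_job())"
```

```text
the job is handed in; nothing more can be done
None
```

The slotted oak hatch popped open after one press and was still standing open when I handed the job in. I pressed it with the closed fingertips about 27 mm behind its front edge, down to its stop (about 26 N at the wrist), then withdrew straight up.

In the last pictures, more than 2.5 s after it was first seen open, the hatch was wide open and the fingers were well clear of it. The plain hatch was shut, and the jar, tin, screwdriver and tape looked unmoved. I judged all of this by eye and did not measure the hatch angle or the objects' positions. The tape was only partly visible in the last crop.

The camera-based estimates of the press point differed by about 3 mm in x and in height. That was small enough not to affect the press.

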